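# Find the full tint cartridge by weight and load it

## Robot

A 6-joint arm with a two-finger parallel gripper is mounted at the origin on a cart in front of the work surface, level with it; the furniture and walls round the work are solid. World frame = base frame: x ahead of the robot, y to its left, z up, the work surface at z = 0. Lengths are in m, angles in rad, forces in N, time in s.
With the tool pointing down it reaches from about 0.35 to 0.975 m from the base axis. Payload 4.9 kg.
Tool frame: the origin (TCP) lies on the front face of the gripper's body, between the roots of the fingers; the fingertips stand ctrl.tip_extent ahead of it and the grasp point (between the pads) lies 54 mm ahead of it (ctrl.tip_extent is the distance from the TCP to the fingertips, in m); z points along the fingers, y is the line along which they close (so a half turn about z gives the same grasp; the last joint's range is limited). The gripper opens to 85 mm and grips with 20 to 120 N. Pads are 22 mm wide; open, the fingers measure 114 mm over their backs; the gripper's body (76 mm by 85 mm) begins 54 mm behind the grasp point. The pads swing forward as they close: fully open they stand 13 mm farther back than shut.
Start: joints at [-1.457, 0.053, 1.613, -0, 1.476, -0.119], TCP at [0.144, -0.608, 0.304] pointing down, gripper open.
Joint ranges: [-3.01, 3.01], [-1.01, 2.22], [0.06, 2.58], [-1.02, 4.17], [0.09, 2.62], [-3.14, 3.14]. Speed limits (rad/s): [2.57, 2.57, 3.14, 3.14, 3.14, 3.14].

## Interface

Orientations are given as a rotation vector (axis times angle).
In Python, from station import ctrl gives the robot as it stands.
- The arm moves only by the tool apply_moves, never from a script. Its argument "rows" is one flat list of numbers, 6 for each row, row after row: the shift along the tool's x, y, z normalised to -1 to 1, where 1 is 0.6 m, then the turn, a rotation vector about the tool's x, y, z normalised to -1 to 1, where 1 is 90 degrees. A call has 1 to 20 rows; each row is the pose to reach, as a shift and turn from the pose commanded when the call began, along the tool's axes at that moment; what a row does not reach only later rows make up. A row lasts 1/10 s, in which the tool goes at most 50 mm and 8.59 degrees, less where a joint would pass 70% of its speed; a pose out of reach is approached as far as the arm can. A call with a number of a shift or a turn outside -1 to 1 is refused whole. A call with a gripper value outside its range is refused whole. "grip" is the opening, from 0 (shut) to 1 (fully open), set as the call begins (left out, the last holds). The fingers move at their own pace and stop on an object; "grip_force" is the grip in N (left out, the last holds). Time passes only in rows, so rows that repeat a pose let the fingers close. It gives the time, the measured TCP pose, the force, the opening and the grip force at its end, in the units of the state.
- ctrl.get_obs(): the state, without advancing time (a new reading comes with each control period).
- ctrl.get_image(name): name is "side" or "top" or "wrist"; returns (picture, depth): 420x560x3 uint8, blue, green, red; 420x560 float32, m along the optical axis (not along the pixel's ray), 0 where there is no reading.
- ctrl.camera_model(name): a dict with "mtx" (3x3 intrinsics, pixels), "k1" (the pictures are not rectified: a ray, as slopes to the right and down, at radius r is drawn at 1 + k1 r^2 times it, then the intrinsics apply), "R" (3x3) and "t" (3): a world point X has camera coordinates R X + t; the wrist camera has in their place "tool_from_camera" (4x4, takes a point from camera to tool coordinates, whose origin is the TCP and whose axes are the flange's). Camera axes: x right, y down, z forward; pixel columns grow to the right and rows downward; lengths in m; the calibration is good to about 2 mm. A picture is of the moment at which its call begins: read the wrist's pose just before it. camera_model takes no time and is no camera call.
- ctrl.finish_job(): hands the job in; it is judged then, once.
The state is a dict: "t": time; "q": joint angles; "dq": joint speeds; "effort": joint torques, N m; "tool_pos": TCP position; "tool_rot": TCP orientation; "contact_force": force on the tool from outside, world axes, zero at the start; "wrist_torque": the same for the moment, N m; "opening": finger opening in m; "grip_force": force on a finger pad.
Only numpy, scipy, OpenCV 4.12 (cv2) and the standard library are available. Lean on these libraries where they do the work, as an engineer would, in place of code of your own. Each camera call takes 0.05 s, during which the arm holds its last target. There are 200 camera calls.

## Task

Going from left to right, lift each of the three closed boxes about 5 cm off the mat to feel its weight and set it back in its place; the heaviest one holds the full tint cartridge. Open only that box, lay its lid aside on the bench (or close it again), lift the cartridge out by its ends and set it down on the bench. Then take it again across its narrow width and lower it, without dropping it, fully down into the loading bay, leaving the other things undisturbed.

Things in the scene. Friction and masses are not known exactly. Their poses are not given: they have to be found in the camera images.
- box_left: left box of three that look alike, side by side on the mat (left is +y): grey open-topped box under a loose lid, outside 132 (x) x 60 (y) x 46 mm, walls and floor 4 mm; floor ribs 4 mm high, 37.5 mm either side of the centre, locate the cartridge. Origin: centre of underside. Grip across the 60 mm below the lid. Box with lid about 0.21 kg, plus its cartridge.
- box_middle: middle box of three that look alike, side by side on the mat (left is +y): grey open-topped box under a loose lid, outside 132 (x) x 60 (y) x 46 mm, walls and floor 4 mm; floor ribs 4 mm high, 37.5 mm either side of the centre, locate the cartridge. Origin: centre of underside. Grip across the 60 mm below the lid. Box with lid about 0.21 kg, plus its cartridge.
- box_right: right box of three that look alike, side by side on the mat (left is +y): grey open-topped box under a loose lid, outside 132 (x) x 60 (y) x 46 mm, walls and floor 4 mm; floor ribs 4 mm high, 37.5 mm either side of the centre, locate the cartridge. Origin: centre of underside. Grip across the 60 mm below the lid. Box with lid about 0.21 kg, plus its cartridge.
- lid_left: loose grey lid of the left box, 0.06 kg: plate 132 x 60 x 5 mm on a lip 120 x 48 x 6 mm that drops into the box with 2 mm play; on top a black grip bar along x, 56 long, 12 thick, 16 mm high. Origin: centre of the lip's underside (plate top 11 mm, bar top 27 mm above it), 40 mm above the box's origin when on. x along its length.
- lid_middle: loose grey lid of the middle box, 0.06 kg: plate 132 x 60 x 5 mm on a lip 120 x 48 x 6 mm that drops into the box with 2 mm play; on top a black grip bar along x, 56 long, 12 thick, 16 mm high. Origin: centre of the lip's underside (plate top 11 mm, bar top 27 mm above it), 40 mm above the box's origin when on. x along its length.
- lid_right: loose grey lid of the right box, 0.06 kg: plate 132 x 60 x 5 mm on a lip 120 x 48 x 6 mm that drops into the box with 2 mm play; on top a black grip bar along x, 56 long, 12 thick, 16 mm high. Origin: centre of the lip's underside (plate top 11 mm, bar top 27 mm above it), 40 mm above the box's origin when on. x along its length.
- cartridge_a: sealed white tint cartridge, 66 (x) x 40 (y) x 30 mm, ends alike. Three look identical, one per box, a, b, c in any box: one is full (about 0.5 kg), two spent (0.05 kg). Origin: centre of underside, at first 4 mm above its box's origin. In the box there are about 6 mm beside its long sides and 29 mm beyond each end, so it can only be gripped end to end there.
- cartridge_b: sealed white tint cartridge, 66 (x) x 40 (y) x 30 mm, ends alike. Three look identical, one per box, a, b, c in any box: one is full (about 0.5 kg), two spent (0.05 kg). Origin: centre of underside, at first 4 mm above its box's origin. In the box there are about 6 mm beside its long sides and 29 mm beyond each end, so it can only be gripped end to end there.
- cartridge_c: sealed white tint cartridge, 66 (x) x 40 (y) x 30 mm, ends alike. Three look identical, one per box, a, b, c in any box: one is full (about 0.5 kg), two spent (0.05 kg). Origin: centre of underside, at first 4 mm above its box's origin. In the box there are about 6 mm beside its long sides and 29 mm beyond each end, so it can only be gripped end to end there.
- bay: fixed aluminium loading bay: floor plate 116 (x) x 84 (y) x 6 mm; at each x end a wall to 50 mm above the bench, 72 mm apart inside, so no finger room at the cartridge's ends; four corner guides to 20 mm, 46 mm apart in y; the long sides are open over 54 mm between them for fingers gripping the 40 mm width. Origin: centre of underside; x along a loaded cartridge.
- bay_seat (a point): middle of the bay's floor, 6 mm above the bench: a loaded cartridge's origin lies here, its x along the bay's x (either way round)
- mat: thin dark rubber mat, 190 (x) x 400 (y) x 2 mm, fixed, on which the three boxes stand side by side along its y, about 135 mm apart, lengthwise along its x. Origin: centre of its underside.
- paint_tin: bystander: small paint tin, 62 mm across, 74 mm high; must not be disturbed; origin: centre of its underside
- squeeze_bottle: bystander: white squeeze bottle with a pointed nozzle, 60 mm across, 152 mm high; must not be disturbed; origin: centre of its underside
- filling_knife: bystander: filling knife with a red handle lying flat, 64 x 160 x 13 mm; must not be disturbed; origin: centre of its underside
There are look-alikes about, which are no part of the job. What is shaped like the lid_right but orange is not meant.

How it is judged:
On the way, in this order (a step that is already met when the one before it is completed fails the run):
1. the left box is lifted level and closed, its underside at least 30 mm above the bench (height (world z) of box_left above 0.03 m and distance between lid_left and box_left below 0.06 m and contact force between the fingers and box_left above 0.5 N and angle between box_left's own z axis and vertical below 0.4 rad), for 0.2 s.
2. the middle box is lifted level and closed, its underside at least 30 mm above the bench (height (world z) of box_middle above 0.03 m and distance between lid_middle and box_middle below 0.06 m and contact force between the fingers and box_middle above 0.5 N and angle between box_middle's own z axis and vertical below 0.4 rad), for 0.2 s.
3. the right box is lifted level and closed, its underside at least 30 mm above the bench (height (world z) of box_right above 0.03 m and distance between lid_right and box_right below 0.06 m and contact force between the fingers and box_right above 0.5 N and angle between box_right's own z axis and vertical below 0.4 rad), for 0.2 s.
4. the full cartridge has been set down flat on the bench or mat, outside the boxes and the bay, and let go (height (world z) of cartridge_b below 0.008 m and angle between cartridge_b's own z axis and vertical below 0.1 rad and linear speed of cartridge_b below 0.02 m/s and contact force between the fingers and cartridge_b below 0.02 N and horizontal distance between cartridge_b and bay_seat above 0.05 m and distance between cartridge_b and box_left above 0.03 m and distance between cartridge_b and box_middle above 0.03 m and distance between cartridge_b and box_right above 0.03 m), for 0.2 s.
At the end, for the whole second after the job is handed in: Full cartridge flat and still on the bay floor (6 mm from its middle, 4 mm in height, 0.1 rad). Boxes upright, on mat or bench, within 50 mm of their starts; spent cartridges still in boxes with lids on; the other lid on the bench (origin below 20 mm) or its box (horizontal distance between cartridge_b and bay_seat below 0.006 m and z of cartridge_b in the frame of bay_seat between -0.004 and 0.004 m and angle between cartridge_b's own z axis and vertical below 0.08 rad and angle between the x axis of cartridge_b and the x axis of bay, either way round below 0.1 rad and linear speed of cartridge_b below 0.02 m/s and distance of each of box_left, box_middle, box_right from where it was at the start of the episode below 0.05 m and angle between each of box_left, box_middle, box_right's own z axis and vertical below 0.1 rad and height (world z) of each of box_left, box_middle, box_right below 0.012 m and (distance between lid_left and box_left below 0.05 m or height (world z) of lid_left below 0.02 m) and (distance between lid_middle and box_middle below 0.05 m or height (world z) of lid_middle below 0.02 m) and (distance between lid_right and box_right below 0.05 m or height (world z) of lid_right below 0.02 m) and ((distance between cartridge_a and box_left below 0.045 m and distance between lid_left and box_left below 0.05 m) or (distance between cartridge_a and box_middle below 0.045 m and distance between lid_middle and box_middle below 0.05 m) or (distance between cartridge_a and box_right below 0.045 m and distance between lid_right and box_right below 0.05 m)) and ((distance between cartridge_c and box_left below 0.045 m and distance between lid_left and box_left below 0.05 m) or (distance between cartridge_c and box_middle below 0.045 m and distance between lid_middle and box_middle below 0.05 m) or (distance between cartridge_c and box_right below 0.045 m and distance between lid_right and box_right below 0.05 m))); the robot touches nothing.
It fails at once if a box that holds a spent cartridge is opened ((distance between cartridge_a and box_left below 0.045 m and distance between lid_left and box_left above 0.065 m) or (distance between cartridge_a and box_middle below 0.045 m and distance between lid_middle and box_middle above 0.065 m) or (distance between cartridge_a and box_right below 0.045 m and distance between lid_right and box_right above 0.065 m) or (distance between cartridge_c and box_left below 0.045 m and distance between lid_left and box_left above 0.065 m) or (distance between cartridge_c and box_middle below 0.045 m and distance between lid_middle and box_middle above 0.065 m) or (distance between cartridge_c and box_right below 0.045 m and distance between lid_right and box_right above 0.065 m)).
It fails at once if the full cartridge is dropped (falls freely, faster than 0.35 m/s) (linear speed of cartridge_b above 0.35 m/s and height (world z) of cartridge_b above 0.012 m and contact force between the fingers and cartridge_b below 0.01 N and distance between cartridge_b and box_left above 0.03 m and distance between cartridge_b and box_middle above 0.03 m and distance between cartridge_b and box_right above 0.03 m).
It fails at once if a bystander (paint tin, squeeze bottle, filling knife) is moved more than 30 mm (distance of any of paint_tin, squeeze_bottle, filling_knife from where it was at the start of the episode above 0.03 m).
It also fails if it takes over 72 s, if anything falls off the work surface, if the arm or the gripper's body presses on something with over 40 N, if the wrist force passes 120 N, or if a joint passes its speed limit or range.

## Working session

There is one attempt and no reset: what is moved stays moved. The work goes in short steps, Python scripts to look and compute and a tool call to move; the robot and the scene stay as the last step left them, time stands still between calls to the robot, and variables do not carry over. Pictures are saved under pics/ and viewed, at most 10 in all, crops included, and the job is handed in when it is done.

Besides the shell and the picture viewer there is one more tool, called after "Request:" by a JSON object that holds its "op" and its "data", one argument or row to a line. apply_moves: Moves the arm, as the interface text tells. Its arguments: {"type":"object","properties":{"rows":{"type":"array","items":{"type":"number"}},"grip":{"type":"number"},"grip_force":{"type":"number"}},"required":["rows"]}

```bash
mkdir -p pics; ls
python3 - <<'E'
from station import ctrl
import cv2,numpy as np
print(ctrl.get_obs(),ctrl.tip_extent)
for n in("top","side"):
    im,d=ctrl.get_image(n); cv2.imwrite(f"pics/{n}0.png",im); np.savez(f"pics/{n}0.npz",im=im,d=d)
    print(n,ctrl.camera_model(n))
print(ctrl.camera_model("wrist"))
E
```

```text
pics
{'t': 0.0, 'q': array([-1.45702043e+00,  5.34072577e-02,  1.61432643e+00,  4.59067907e-06,
        1.47599913e+00, -1.19008253e-01]), 'dq': array([-0.00025919, -0.00011231, -0.00103472,  0.00051691, -0.00010839,
       -0.0001986 ]), 'effort': array([ 2.30477781e-03, -3.93685877e+01, -3.70173490e+01,  1.32105820e-04,
        7.12530789e-03,  7.72292651e-06]), 'tool_pos': array([ 0.14412078, -0.60766023,  0.30261224]), 'tool_rot': array([-3.11821132e+00, -3.64582232e-01, -1.59619933e-05]), 'contact_force': array([ 0.48813116, -0.12505413,  0.55887294]), 'wrist_torque': array([ 0.00584969,  0.01150836, -0.02864809]), 'grip_force': 0.0, 'opening': 0.08527991860608634} 0.0726
top {'mtx': array([[489.38204471,   0.        , 272.07134742],
       [  0.        , 489.38204471, 209.09886588],
       [  0.        ,   0.        ,   1.        ]]), 'k1': -0.11030943628911095, 'R': array([[-0.01782758, -0.99984025, -0.00128614],
       [-0.98406547,  0.01777388, -0.17691592],
       [ 0.17691052, -0.00188834, -0.98422513]]), 't': array([-0.1214912 ,  0.53449923,  1.54212729])}
side {'mtx': ar
[... 237 characters left out ...]
     [-0.05841788,  0.44332918, -0.89445323],
       [ 0.10622037, -0.88813669, -0.44713583]]), 't': array([0.51066363, 0.14594581, 1.18992492])}
{'mtx': array([[356.42318848,   0.        , 272.71309853],
       [  0.        , 356.42318848, 205.55093273],
       [  0.        ,   0.        ,   1.        ]]), 'k1': -0.0003756368492878241, 'tool_from_camera': array([[-6.19831100e-04, -9.53890702e-01, -3.00153534e-01,
         7.72183016e-02],
       [ 9.99999678e-01, -4.38552341e-04, -6.71322763e-04,
         5.14681811e-04],
       [ 5.08735507e-04, -3.00153853e-01,  9.53890668e-01,
        -7.03432456e-02],
       [ 0.00000000e+00,  0.00000000e+00,  0.00000000e+00,
         1.00000000e+00]])}
```

View pics/top0.png

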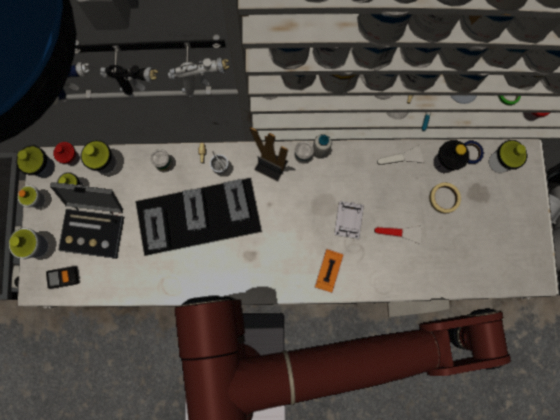

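View pics/side0.png

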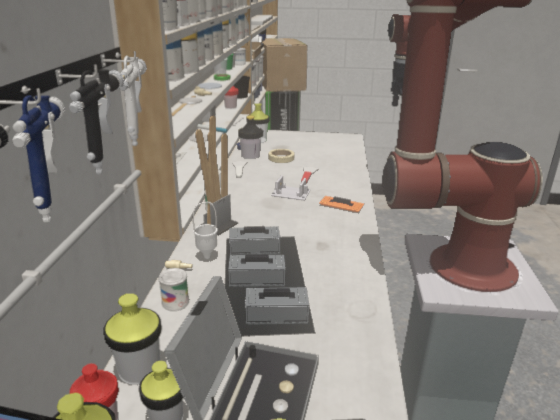

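The top view shows the three boxes on the mat at about (155,228), (194,209) and (236,200) px. The bay is at (349,219), with the orange decoy lid at (329,270) and the knife at (400,233). The side view agrees.

```bash
cat > h.py <<'E'
import numpy as np,cv2
from scipy.spatial.transform import Rotation as Ro
def cloud(d,cm,T=None):
    h,w=d.shape; u,v=np.meshgrid(np.arange(w,dtype=float),np.arange(h,dtype=float))
    p=cv2.undistortPoints(np.stack([u,v],-1).reshape(-1,1,2),cm["mtx"],np.array([cm["k1"],0,0,0.])).reshape(h,w,2)
    c=np.dstack([p*d[...,None],d])
    if T is None: return (c-cm["t"])@cm["R"]
    return c@T[:3,:3].T+T[:3,3]
def wristT(o,cm):
    T=np.eye(4);T[:3,:3]=Ro.from_rotvec(o["tool_rot"]).as_matrix();T[:3,3]=o["tool_pos"];return T@cm["tool_from_camera"]
def rect(P):
    (c,s,a)=cv2.minAreaRect((P[:,:2]*1000).astype(np.float32))
    if s[0]<s[1]: s=s[::-1];a+=90
    a=(a+90)%180-90
    return np.round(c,1),np.round(s,1),round(a,1)
def blobs(m,P,amin=20):
    n,l,st,ce=cv2.connectedComponentsWithStats(m.astype(np.uint8))
    for i in range(1,n):
        if st[i,4]>=amin: yield st[i,4],ce[i],P[l==i]
E
python3 - <<'E'
from h import *
from station import ctrl
for n in("top","side"):
    f=np.load(f"pics/{n}0.npz");P=cloud(f["d"],ctrl.camera_model(n));z=P[...,2]
    W=(P[...,0]>.2)&(P[...,0]<.85)&(P[...,1]>-.5)&(P[...,1]<.5)&(f["d"]>0)
    print(n,"table z",np.median(z[W&(abs(z)<.02)]))
    for lo,hi in((.044,.058),(.01,.3)):
        for a,c,Q in blobs(W&(z>lo)&(z<hi),P,25): print(lo,a,np.round(c),*rect(Q),"z",np.round(np.percentile(Q[:,2],[5,50,98]),3))
f=np.load("pics/top0.npz");cv2.imwrite("pics/c.png",cv2.resize(f["im"][140:310,120:440],(800,425),interpolation=cv2.INTER_CUBIC))
E
```

```text
top table z 0.0013602079425855968
0.044 598 [237. 200.] [564.  -15.4] [134.5  60. ] 11.6 z [0.047 0.053 0.058]
0.044 598 [194. 210.] [536.6 122.8] [134.5  61.4] 8.4 z [0.048 0.053 0.058]
0.044 61 [ 98. 204.] [559.6 438.3] [122.7   6.6] 82.2 z [0.045 0.053 0.058]
0.044 48 [352. 206.] [ 538.6 -391.9] [61.2  9.4] 80.4 z [0.045 0.049 0.056]
0.044 565 [155. 228.] [476.5 249.5] [131.   59.7] 8.7 z [0.048 0.053 0.058]
0.044 45 [349. 230.] [ 459.4 -377.8] [59.4  8.5] 79.6 z [0.046 0.049 0.055]
0.01 7537 [312. 123.] [ 744.  -272.4] [454. 181.] 89.5 z [0.017 0.129 0.287]
0.01 891 [ 98. 157.] [712.6 440.8] [102.8  94.8] 49.6 z [0.029 0.113 0.168]
0.01 102 [202. 151.] [736.6 103. ] [67.9 20.9] 0.5 z [0.014 0.021 0.031]
0.01 366 [161. 160.] [709.8 240. ] [74.1 63.4] 20.2 z [0.018 0.071 0.08 ]
0.01 306 [219. 164.] [686.   48.2] [78.7 58. ] 62.9 z [0.018 0.054 0.158]
0.01 785 [237. 201.] [564.3 -16.6] [134.5  62.5] 11.5 z [0.042 0.054 0.072]
0.01 2511 [100. 220.] [492.4 440. ] [205.5 144.9] -7.7 z [0.013 0.024 0.175]
0.01 840 [195. 210.] [536.8 120.9] [135.   64.9] 8.6 z [0.026 0.054 0.072]
0.01 13
[... 1468 characters left out ...]
 0.298]
0.01 117 [279. 184.] [ 537.5 -392.6] [64.8 28.4] 75.9 z [0.011 0.029 0.053]
0.01 126 [303. 187.] [ 455.4 -421.6] [155.   31.7] 87.8 z [0.012 0.029 0.052]
0.01 345 [342. 203.] [ 330.1 -309.2] [130.8  63.7] -17.1 z [0.011 0.013 0.028]
0.01 1304 [254. 239.] [562.7 -12.6] [131.3  65.8] 10.6 z [0.014 0.049 0.069]
0.01 1630 [256. 269.] [535.2 125.9] [131.7  64.3] 7.4 z [0.014 0.05  0.07 ]
0.01 1173 [174. 284.] [718.2 181.6] [176.1  66.7] -78.1 z [0.014 0.051 0.075]
0.01 8784 [244. 356.] [489.6 440.3] [204.9 144.5] -7.5 z [0.015 0.027 0.171]
0.01 2107 [277. 304.] [473.7 251.3] [133.5  65.4] 10.3 z [0.015 0.052 0.069]
0.01 3575 [133. 339.] [707.3 442.9] [99.9 93.9] 20.8 z [0.027 0.108 0.165]
```

View pics/c.png

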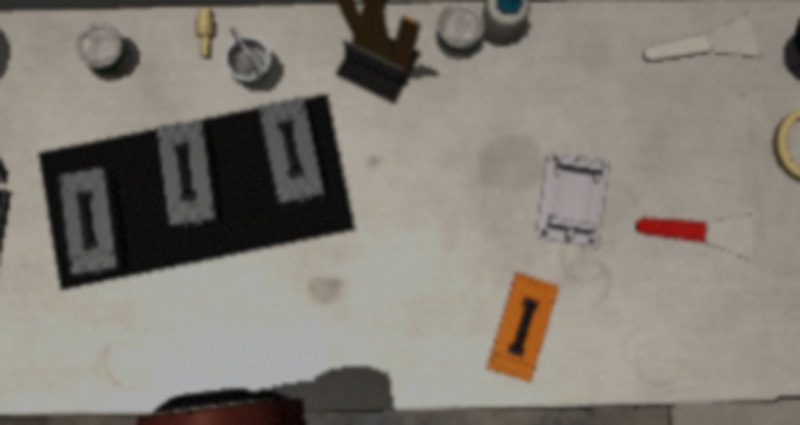

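```bash
cat >> h.py <<'E'
def go(o,*tg):
    "tg: (x,y,z mm, yaw deg of tool x); prints the row numbers and least number of rows"
    R=Ro.from_rotvec(o["tool_rot"]);p=np.array(o["tool_pos"])*1000
    xa=R.as_matrix()[:,0];print("at",np.round(p,1),"yaw",round(np.degrees(np.arctan2(xa[1],xa[0])),1),"F",np.round(o["contact_force"],2),"open",round(o["opening"],4),"t",round(o["t"],2))
    for x,y,z,a in tg:
        Rt=Ro.from_euler("z",a,degrees=True)*Ro.from_rotvec([np.pi,0,0])
        s=R.inv().apply(np.array([x,y,z])-p)/600;w=(R.inv()*Rt).as_rotvec()/(np.pi/2)
        print((x,y,z,a),np.round(np.r_[s,w],4).tolist(),"rows",round(np.linalg.norm(s)*12,1))
E
python3 - <<'E'
from h import *
from station import ctrl
go(ctrl.get_obs(),(430,-370,350,-10))
E
```

```text
at [ 144.1 -607.7  302.8] yaw 13.3 F [ 0.45 -0.14  0.63] open 0.0853 t 0.1
(430, -370, 350, -10) [0.555, -0.2757, -0.078, -0.0012, 0.0001, 0.2593] rows 7.5
```

Request:
{"op": "apply_moves", "data": {
  "rows": [0.555, -0.276, -0.078, 0, 0, 0.259, 0.555, -0.276, -0.078, 0, 0, 0.259, 0.555, -0.276, -0.078, 0, 0, 0.259, 0.555, -0.276, -0.078, 0, 0, 0.259, 0.555, -0.276, -0.078, 0, 0, 0.259, 0.555, -0.276, -0.078, 0, 0, 0.259, 0.555, -0.276, -0.078, 0, 0, 0.259, 0.555, -0.276, -0.078, 0, 0, 0.259, 0.555, -0.276, -0.078, 0, 0, 0.259, 0.555, -0.276, -0.078, 0, 0, 0.259, 0.555, -0.276, -0.078, 0, 0, 0.259, 0.555, -0.276, -0.078, 0, 0, 0.259],
  "grip": 1
}}

```text
t: 1.3
tool_pos: [0.4291, -0.371, 0.3502]
tool_rot: [-3.129, 0.276, 0.001]
contact_force: [-0.7, -0.2, 0.8]
opening: 0.0856
grip_force: 0.0
```

Run:
```python
from h import *
from station import ctrl
o=ctrl.get_obs();cm=ctrl.camera_model("wrist")
im,d=ctrl.get_image("wrist");cv2.imwrite("pics/w1.png",im)
P=cloud(d,cm,wristT(o,cm));z=P[...,2]
print("table",np.median(z[abs(z)<.015]))
W=(d>0)&(P[...,0]>.35)&(P[...,0]<.6)&(P[...,1]<-.3)&(P[...,1]>-.48)
for lo,hi in((.044,.055),(.015,.025),(.003,.055)):
    for a,c,Q in blobs(W&(z>lo)&(z<hi),P,40): print(lo,a,np.round(c),*rect(Q),"z",np.round(np.percentile(Q[:,2],[5,50,98]),3))
go(o,(400,0,300,0),(475.5,250,200,9))
```

```text
table 0.000387734950360763
0.044 567 [276.  56.] [ 538.  -393.6] [60.  8.] 80.0 z [0.048 0.05  0.052]
0.044 469 [275. 139.] [ 459.9 -379.4] [59.   8.1] 79.7 z [0.048 0.05  0.051]
0.015 49 [251.  67.] [ 534.9 -366.9] [9.5 5.6] -6.1 z [0.017 0.02  0.022]
0.015 76 [298.  66.] [ 527.1 -409. ] [23.5  9. ] 78.1 z [0.018 0.02  0.021]
0.015 56 [252. 128.] [ 472.7 -355.3] [9.2 6.5] -11.1 z [0.018 0.02  0.025]
0.015 69 [296. 130.] [ 464.5 -397.4] [23.6  9. ] 78.3 z [0.018 0.02  0.023]
0.003 8167 [275.  95.] [ 499.  -386.1] [116.   84.1] -10.6 z [0.005 0.007 0.051]
0.003 204 [359. 118.] [ 461.4 -473.7] [20.  12.5] -0.6 z [0.007 0.012 0.014]
0.003 1704 [245. 214.] [ 369.3 -325.8] [60.  52.7] 71.3 z [0.01  0.012 0.026]
at [ 429.1 -371.   350.2] yaw -10.1 F [-0.73 -0.23  0.8 ] open 0.0856 t 1.3
(400, 0, 300, 0) [-0.1558, -0.6002, 0.084, -0.0003, 0.0005, -0.112] rows 7.5
(475.5, 250, 200, 9) [-0.1047, -1.0324, 0.2508, -0.0003, 0.0005, -0.212] rows 12.8
```

View pics/w1.png

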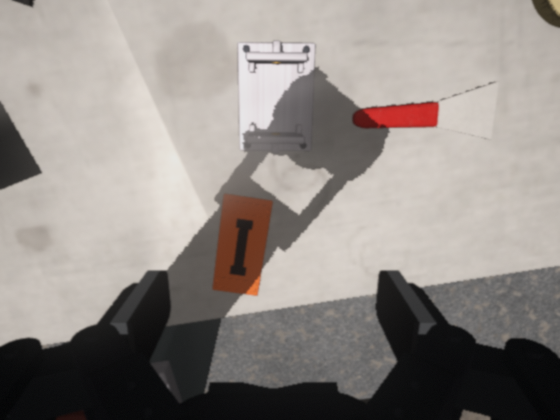

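The wrist view shows the bay's end walls at about (276,56) and (275,139) px, with the orange decoy and the knife clear of it. The bay centre is at (499,−386) mm, yaw −10.3°. Next I go above the boxes.

Request:
{"op": "apply_moves", "data": {
  "rows": [-0.19, -0.8, 0, 0, 0, -0.212, -0.19, -0.8, 0, 0, 0, -0.212, -0.19, -0.8, 0, 0, 0, -0.212, -0.19, -0.8, 0, 0, 0, -0.212, -0.19, -0.8, 0, 0, 0, -0.212, -0.19, -0.8, 0, 0, 0, -0.212, -0.19, -0.8, 0, 0, 0, -0.212, -0.19, -0.8, 0, 0, 0, -0.212, -0.19, -0.8, 0, 0, 0, -0.212, -0.19, -0.8, 0, 0, 0, -0.212, -0.19, -0.8, 0, 0, 0, -0.212, -0.19, -0.8, 0, 0, 0, -0.212]
}}

```text
t: 2.55
tool_pos: [0.4007, 0.1226, 0.3506]
tool_rot: [3.131, 0.252, -0.0]
contact_force: [-0.2, -0.3, 0.0]
opening: 0.0855
grip_force: 0.0
```

```bash
cat > look.py <<'E'
from h import *
from station import ctrl
o=ctrl.get_obs();cm=ctrl.camera_model("wrist")
im,d=ctrl.get_image("wrist");cv2.imwrite("pics/wl.png",im)
P=cloud(d,cm,wristT(o,cm));z=P[...,2]
W=(d>0)&(P[...,0]>.35)&(P[...,0]<.66)&(P[...,1]<.36)&(P[...,1]>-.1)
for lo,hi in((.046,.060),(.064,.075)):
    for a,c,Q in blobs(W&(z>lo)&(z<hi),P,60): print(lo,a,np.round(c),*rect(Q),"z",np.round(np.percentile(Q[:,2],[5,50,98]),3))
E
cat look.py > l1.py; echo 'go(o,(475.5,250,200,9),(475.5,250,82,9))'>>l1.py; python3 l1.py
```

```text
0.046 8102 [156.  70.] [475.  250.2] [131.5  60.8] 8.4 z [0.052 0.054 0.056]
0.046 5603 [294.  53.] [516.7 120.5] [91.3 60. ] 8.0 z [0.052 0.053 0.056]
0.046 5423 [440.  51.] [542.5 -18.3] [87.7 60.9] 11.4 z [0.051 0.053 0.057]
0.064 803 [295.  30.] [533.4 122.9] [49.1 12. ] 8.1 z [0.067 0.069 0.071]
0.064 790 [451.  27.] [558.6 -14.8] [44.6 12.5] 10.1 z [0.065 0.069 0.071]
0.064 849 [150.  74.] [475.5 250.2] [55.4 12.6] 8.5 z [0.066 0.069 0.071]
at [400.7 122.6 350.6] yaw 9.2 F [-0.17 -0.34  0.01] open 0.0855 t 2.55
(475.5, 250, 200, 9) [0.1571, -0.1899, 0.2508, 0.0004, 0.0002, 0.0022] rows 4.2
(475.5, 250, 82, 9) [0.1572, -0.19, 0.4475, 0.0004, 0.0002, 0.0022] rows 6.1
```

Request:
{"op": "apply_moves", "data": {
  "rows": [0.157, -0.19, 0.25, 0, 0, 0.006, 0.157, -0.19, 0.25, 0, 0, 0.006, 0.157, -0.19, 0.25, 0, 0, 0.006, 0.157, -0.19, 0.25, 0, 0, 0.006, 0.157, -0.19, 0.25, 0, 0, 0.006, 0.157, -0.19, 0.25, 0, 0, 0.006, 0.157, -0.19, 0.3, 0, 0, 0.006, 0.157, -0.19, 0.36, 0, 0, 0.006, 0.157, -0.19, 0.4, 0, 0, 0.006, 0.157, -0.19, 0.43, 0, 0, 0.006, 0.157, -0.19, 0.447, 0, 0, 0.006, 0.157, -0.19, 0.447, 0, 0, 0.006]
}}

```text
t: 3.8
tool_pos: [0.4761, 0.2485, 0.083]
tool_rot: [3.133, 0.232, 0.0]
contact_force: [-0.6, -0.4, -0.7]
opening: 0.0856
grip_force: 0.0
```

Request:
{"op": "apply_moves", "data": {
  "rows": [0, 0, 0, 0, 0, 0, 0, 0, 0, 0, 0, 0, 0, 0, 0, 0, 0, 0, 0, 0, 0, 0, 0, 0, 0, 0, 0, 0, 0, 0, 0, 0, 0, 0, 0, 0],
  "grip": 0,
  "grip_force": 40
}}

```text
t: 4.4
tool_pos: [0.4772, 0.2502, 0.0847]
tool_rot: [-3.132, -0.235, -0.005]
contact_force: [-1.4, -1.2, 6.8]
opening: 0.0594
grip_force: 45.3
```

Request:
{"op": "apply_moves", "data": {
  "rows": [0, 0, -0.03, 0, 0, 0, 0, 0, -0.06, 0, 0, 0, 0, 0, -0.085, 0, 0, 0, 0, 0, -0.085, 0, 0, 0, 0, 0, -0.085, 0, 0, 0, 0, 0, -0.085, 0, 0, 0, 0, 0, -0.085, 0, 0, 0, 0, 0, -0.085, 0, 0, 0]
}}

```text
t: 5.2
tool_pos: [0.4753, 0.2496, 0.1326]
tool_rot: [3.132, 0.235, -0.003]
contact_force: [-0.1, -0.1, -2.8]
opening: 0.0597
grip_force: 44.5
```

```bash
python3 -c "
from h import *
from station import ctrl
o=ctrl.get_obs();go(o);print(o['effort'],o['contact_force'])"
```

```text
at [475.3 249.6 132.6] yaw 8.6 F [-0.11 -0.07 -2.76] open 0.0597 t 5.2
[ 8.63951660e-03 -3.46014190e+01 -3.38040805e+01  1.54973270e-03
  1.44399307e-02 -5.26873623e-05] [-0.10815436 -0.0681474  -2.75584808]
```

Request:
{"op": "apply_moves", "data": {
  "rows": [0, 0, 0.03, 0, 0, 0, 0, 0, 0.06, 0, 0, 0, 0, 0, 0.075, 0, 0, 0, 0, 0, 0.082, 0, 0, 0, 0, 0, 0.083, 0, 0, 0, 0, 0, 0.083, 0, 0, 0]
}}

```text
t: 5.8
tool_pos: [0.4759, 0.2499, 0.0847]
tool_rot: [3.133, 0.235, -0.002]
contact_force: [-4.3, -2.8, 4.0]
opening: 0.0595
grip_force: 45.2
```

Request:
{"op": "apply_moves", "data": {
  "rows": [0, 0, 0, 0, 0, 0, 0, 0, 0, 0, 0, 0, 0, 0, 0, 0, 0, 0, 0, 0, 0, 0, 0, 0, 0, 0, -0.05, 0, 0, 0, 0, 0, -0.13, 0, 0, 0, 0, 0, -0.2, 0, 0, 0, 0, 0, -0.2, 0, 0, 0, 0, 0, -0.2, 0, 0, 0],
  "grip": 1
}}

```text
t: 6.7
tool_pos: [0.4766, 0.2501, 0.2053]
tool_rot: [-3.132, -0.235, -0.005]
contact_force: [-0.9, 0.4, -0.8]
opening: 0.0855
grip_force: 0.0
```

```bash
python3 -c "
from h import *
from station import ctrl
o=ctrl.get_obs();go(o,(536.6,123.3,200,8),(536.6,123.3,82,8))"
```

```text
at [476.6 250.1 205.3] yaw 8.6 F [-0.9   0.42 -0.82] open 0.0855 t 6.7
(536.6, 123.3, 200, 8) [0.0675, 0.2238, 0.0089, -0.0004, -0.0021, 0.0063] rows 2.8
(536.6, 123.3, 82, 8) [0.0668, 0.224, 0.2056, -0.0004, -0.0021, 0.0063] rows 3.7
```

Request:
{"op": "apply_moves", "data": {
  "rows": [0.067, 0.224, 0.009, 0, -0.002, 0.006, 0.067, 0.224, 0.009, 0, -0.002, 0.006, 0.067, 0.224, 0.009, 0, -0.002, 0.006, 0.067, 0.224, 0.009, 0, -0.002, 0.006, 0.067, 0.224, 0.009, 0, -0.002, 0.006, 0.067, 0.224, 0.07, 0, -0.002, 0.006, 0.067, 0.224, 0.13, 0, -0.002, 0.006, 0.067, 0.224, 0.17, 0, -0.002, 0.006, 0.067, 0.224, 0.195, 0, -0.002, 0.006, 0.067, 0.224, 0.203, 0, -0.002, 0.006, 0.067, 0.224, 0.203, 0, -0.002, 0.006]
}}

```text
t: 7.8
tool_pos: [0.5352, 0.1235, 0.0815]
tool_rot: [3.134, 0.221, -0.007]
contact_force: [1.1, 0.1, 1.2]
opening: 0.0856
grip_force: 0.0
```

Request:
{"op": "apply_moves", "data": {
  "rows": [0, 0, 0, 0, 0, 0, 0, 0, 0, 0, 0, 0, 0, 0, 0, 0, 0, 0, 0, 0, 0, 0, 0, 0, 0, 0, 0, 0, 0, 0, 0, 0, 0, 0, 0, 0],
  "grip": 0
}}

```text
t: 8.4
tool_pos: [0.5368, 0.1232, 0.0838]
tool_rot: [-3.134, -0.22, 0.0]
contact_force: [-1.3, 1.1, 6.5]
opening: 0.0593
grip_force: 45.3
```

Request:
{"op": "apply_moves", "data": {
  "rows": [0, 0, -0.03, 0, 0, 0, 0, 0, -0.06, 0, 0, 0, 0, 0, -0.085, 0, 0, 0, 0, 0, -0.085, 0, 0, 0, 0, 0, -0.085, 0, 0, 0, 0, 0, -0.085, 0, 0, 0, 0, 0, -0.085, 0, 0, 0, 0, 0, -0.085, 0, 0, 0]
}}

```text
t: 9.2
tool_pos: [0.5352, 0.1228, 0.132]
tool_rot: [3.134, 0.22, -0.008]
contact_force: [-0.3, 0.3, -2.3]
opening: 0.0598
grip_force: 44.5
```

Request:
{"op": "apply_moves", "data": {
  "rows": [0, 0, 0.03, 0, 0, 0, 0, 0, 0.06, 0, 0, 0, 0, 0, 0.075, 0, 0, 0, 0, 0, 0.082, 0, 0, 0, 0, 0, 0.083, 0, 0, 0, 0, 0, 0.083, 0, 0, 0]
}}

```text
t: 9.8
tool_pos: [0.5358, 0.1229, 0.0838]
tool_rot: [3.134, 0.22, -0.005]
contact_force: [-3.1, 1.1, 2.3]
opening: 0.0596
grip_force: 44.8
```

Request:
{"op": "apply_moves", "data": {
  "rows": [0, 0, 0, 0, 0, 0, 0, 0, 0, 0, 0, 0, 0, 0, 0, 0, 0, 0, 0, 0, 0, 0, 0, 0, 0, 0, -0.05, 0, 0, 0, 0, 0, -0.13, 0, 0, 0, 0, 0, -0.2, 0, 0, 0, 0, 0, -0.2, 0, 0, 0, 0, 0, -0.2, 0, 0, 0],
  "grip": 1
}}

```text
t: 10.7
tool_pos: [0.5367, 0.123, 0.2048]
tool_rot: [3.134, 0.22, 0.0]
contact_force: [-1.6, 0.3, -1.3]
opening: 0.0853
grip_force: 0.0
```

```bash
python3 -c "
from h import *
from station import ctrl
o=ctrl.get_obs();go(o,(564,-14,200,11),(564,-14,82,11))"
```

```text
at [536.7 123.  204.8] yaw 8.0 F [-1.57  0.26 -1.29] open 0.0853 t 10.7
(564, -14, 200, 11) [0.0131, 0.2325, 0.008, 0.0001, -0.0002, -0.033] rows 2.8
(564, -14, 82, 11) [0.013, 0.2324, 0.2046, 0.0001, -0.0002, -0.033] rows 3.7
```

Request:
{"op": "apply_moves", "data": {
  "rows": [0.013, 0.2325, 0.008, 0, 0, -0.033, 0.013, 0.2325, 0.008, 0, 0, -0.033, 0.013, 0.2325, 0.008, 0, 0, -0.033, 0.013, 0.2325, 0.008, 0, 0, -0.033, 0.013, 0.2325, 0.008, 0, 0, -0.033, 0.013, 0.2325, 0.07, 0, 0, -0.033, 0.013, 0.2325, 0.13, 0, 0, -0.033, 0.013, 0.2325, 0.17, 0, 0, -0.033, 0.013, 0.2325, 0.195, 0, 0, -0.033, 0.013, 0.2325, 0.203, 0, 0, -0.033, 0.013, 0.2325, 0.203, 0, 0, -0.033]
}}

```text
t: 11.8
tool_pos: [0.5626, -0.0134, 0.0809]
tool_rot: [-3.127, -0.303, 0.006]
contact_force: [-0.0, -0.2, 0.1]
opening: 0.0856
grip_force: 0.0
```

Request:
{"op": "apply_moves", "data": {
  "rows": [0, 0, 0, 0, 0, 0, 0, 0, 0, 0, 0, 0, 0, 0, 0, 0, 0, 0, 0, 0, 0, 0, 0, 0, 0, 0, 0, 0, 0, 0, 0, 0, 0, 0, 0, 0],
  "grip": 0
}}

```text
t: 12.4
tool_pos: [0.564, -0.0142, 0.0832]
tool_rot: [3.127, 0.301, -0.0]
contact_force: [-0.4, 1.7, 5.7]
opening: 0.0597
grip_force: 47.3
```

Request:
{"op": "apply_moves", "data": {
  "rows": [0, 0, -0.03, 0, 0, 0, 0, 0, -0.06, 0, 0, 0, 0, 0, -0.085, 0, 0, 0, 0, 0, -0.085, 0, 0, 0, 0, 0, -0.085, 0, 0, 0, 0, 0, -0.085, 0, 0, 0, 0, 0, -0.085, 0, 0, 0, 0, 0, -0.085, 0, 0, 0]
}}

```text
t: 13.2
tool_pos: [0.5624, -0.0141, 0.1313]
tool_rot: [-3.127, -0.301, 0.008]
contact_force: [-0.1, 0.4, -8.3]
opening: 0.0597
grip_force: 46.7
```

Request:
{"op": "apply_moves", "data": {
  "rows": [0, 0, 0.03, 0, 0, 0, 0, 0, 0.06, 0, 0, 0, 0, 0, 0.075, 0, 0, 0, 0, 0, 0.082, 0, 0, 0, 0, 0, 0.083, 0, 0, 0, 0, 0, 0.083, 0, 0, 0]
}}

```text
t: 13.8
tool_pos: [0.5632, -0.0142, 0.0832]
tool_rot: [3.127, 0.301, -0.004]
contact_force: [-1.5, 0.4, -3.8]
opening: 0.0596
grip_force: 46.6
```

Request:
{"op": "apply_moves", "data": {
  "rows": [0, 0, 0, 0, 0, 0, 0, 0, 0, 0, 0, 0, 0, 0, 0, 0, 0, 0, 0, 0, 0, 0, 0, 0, 0, 0, -0.05, 0, 0, 0, 0, 0, -0.13, 0, 0, 0, 0, 0, -0.2, 0, 0, 0, 0, 0, -0.2, 0, 0, 0, 0, 0, -0.2, 0, 0, 0],
  "grip": 1
}}

```text
t: 14.7
tool_pos: [0.5641, -0.0142, 0.2044]
tool_rot: [3.126, 0.301, 0.001]
contact_force: [-0.3, -1.2, -0.7]
opening: 0.085
grip_force: 0.0
```

```bash
cp look.py l2.py; echo 'go(o,(563,-14,150,11),(563,-14,129,11))
im,d=ctrl.get_image("top");P=cloud(d,ctrl.camera_model("top"));z=P[...,2]
W=(d>0)&(P[...,0]>.35)&(P[...,0]<.66)&(P[...,1]<.36)&(P[...,1]>-.1)
for a,c,Q in blobs(W&(z>.044)&(z<.058),P,60): print(a,np.round(c),*rect(Q))'>>l2.py; python3 l2.py
```

```text
0.046 94 [230.  56.] [655.3  30.1] [20.4  2.1] -68.5 z [0.047 0.053 0.059]
0.046 15762 [ 63. 205.] [535.8 122.6] [132.4  61.2] 8.1 z [0.051 0.053 0.056]
0.046 15546 [272. 204.] [563.3 -14.3] [132.2  60.2] 11.4 z [0.052 0.053 0.056]
0.064 1870 [ 48. 224.] [536.6 122.5] [55.4 13.5] 8.1 z [0.065 0.069 0.07 ]
0.064 1622 [272. 222.] [563.7 -14.1] [55.6 11.7] 11.4 z [0.067 0.069 0.07 ]
at [564.1 -14.2 204.4] yaw 11.0 F [-0.35 -1.22 -0.72] open 0.085 t 14.7
(563, -14, 150, 11) [-0.0017, -0.0008, 0.0907, 0.0007, -0.0003, -0.0] rows 1.1
(563, -14, 129, 11) [-0.0017, -0.0009, 0.1257, 0.0007, -0.0003, -0.0] rows 1.5
275 [189. 207.] [535.9 140.5] [136.7  41.8] -2.1
79 [245. 212.] [531.7 -45.8] [68.3 22.9] -2.0
568 [156. 229.] [475.1 248.9] [131.3  59.7] 8.6
```

Request:
{"op": "apply_moves", "data": {
  "rows": [-0.001, 0, 0.09, 0, 0, -0.004, -0.001, 0, 0.09, 0, 0, -0.004, -0.001, 0, 0.09, 0, 0, -0.004, -0.001, 0, 0.09, 0, 0, -0.004, -0.001, 0, 0.09, 0, 0, -0.004],
  "grip": 0.35
}}

```text
t: 15.3
tool_pos: [0.5635, -0.0144, 0.1502]
tool_rot: [3.125, 0.311, -0.001]
contact_force: [-0.4, 0.1, -0.1]
opening: 0.0299
grip_force: 0.0
```

```bash
cat > tips.py <<'E'
from h import *
from station import ctrl
o=ctrl.get_obs();cm=ctrl.camera_model("wrist");im,d=ctrl.get_image("wrist");cv2.imwrite("pics/wt.png",im)
Q=cloud(d,cm,cm["tool_from_camera"])*1000
for s in(-1,1):
    m=(d>0)&(Q[...,1]*s>0)&(abs(Q[...,1])<65)&(abs(Q[...,0])<14)&(Q[...,2]>20)
    z=Q[m]; h=np.histogram(z[:,2],np.arange(20,200,4)); print(s,[(int(b),int(c)) for b,c in zip(h[1],h[0]) if c])
    t=z[(z[:,2]<84)]; print(np.percentile(t[:,2],[90,98,100]),np.percentile(abs(t[t[:,2]>t[:,2].max()-8][:,1]),[2,98]))
go(o,(563.5,-14.2,129,11.4))
E
python3 tips.py
```

```text
-1 [(20, 792), (24, 625), (28, 301), (32, 493), (36, 209), (40, 261), (44, 253), (48, 237), (52, 207), (56, 206), (60, 185), (64, 126), (68, 44), (72, 1), (76, 15), (80, 633), (84, 4), (92, 85), (96, 1746), (144, 881), (148, 747)]
[80.86788307 82.33941812 83.99768127] [0.40868262 5.81778484]
1 [(20, 828), (24, 616), (28, 321), (32, 481), (36, 198), (40, 281), (44, 242), (48, 236), (52, 222), (56, 194), (60, 178), (64, 128), (68, 45), (72, 2), (76, 15), (80, 656), (84, 17), (92, 68), (96, 1777), (144, 611), (148, 1013)]
[80.92511006 82.29364553 83.98736739] [0.03607042 5.76768094]
at [563.5 -14.4 150.2] yaw 11.4 F [-0.43  0.13 -0.07] open 0.0299 t 15.3
(563.5, -14.2, 129, 11.4) [0.0001, -0.0003, 0.0354, 0.0005, 0.0003, -0.0005] rows 0.4
```

View pics/wt.png

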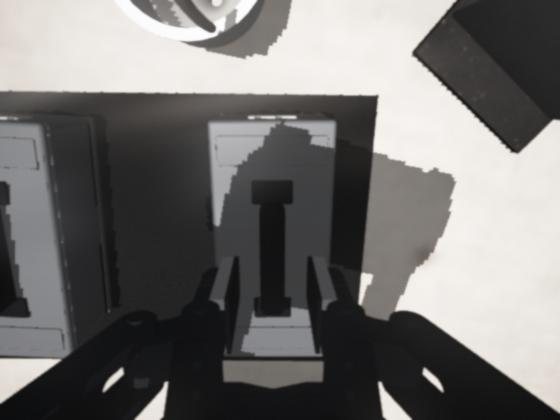

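The view shows the grip bar at (272,250) px centred between the fingers, with tips about 71 mm ahead of the TCP. I grip and lift the lid.

Request:
{"op": "apply_moves", "data": {
  "rows": [0, 0, 0.02, 0, 0, 0, 0, 0, 0.034, 0, 0, 0, 0, 0, 0.035, 0, 0, 0, 0, 0, 0.035, 0, 0, 0]
}}

```text
t: 15.75
tool_pos: [0.5619, -0.0142, 0.1267]
tool_rot: [-3.126, -0.311, 0.007]
contact_force: [0.4, 0.5, -0.7]
opening: 0.0301
grip_force: 0.0
```

Request:
{"op": "apply_moves", "data": {
  "rows": [0, 0, 0, 0, 0, 0, 0, 0, 0, 0, 0, 0, 0, 0, 0, 0, 0, 0, 0, 0, 0, 0, 0, 0, 0, 0, -0.02, 0, 0, 0, 0, 0, -0.06, 0, 0, 0, 0, 0, -0.12, 0, 0, 0, 0, 0, -0.17, 0, 0, 0, 0, 0, -0.17, 0, 0, 0],
  "grip": 0,
  "grip_force": 30
}}

```text
t: 16.65
tool_pos: [0.5654, -0.0146, 0.2364]
tool_rot: [3.123, 0.311, 0.012]
contact_force: [0.5, -0.1, -1.5]
opening: 0.011
grip_force: 32.7
```

```bash
python3 -c "
from h import *
from station import ctrl
o=ctrl.get_obs();go(o,(520,-185,200,11),(520,-185,90,11))"
```

```text
at [565.4 -14.6 236.4] yaw 11.4 F [ 0.49 -0.09 -1.53] open 0.011 t 16.65
(520, -185, 200, 11) [-0.1305, 0.2634, 0.0607, 0.0023, -0.0046, 0.004] rows 3.6
(520, -185, 90, 11) [-0.1319, 0.2627, 0.2441, 0.0023, -0.0046, 0.004] rows 4.6
```

Request:
{"op": "apply_moves", "data": {
  "rows": [-0.13, 0.263, 0.06, 0, -0.003, 0.004, -0.13, 0.263, 0.06, 0, -0.003, 0.004, -0.13, 0.263, 0.06, 0, -0.003, 0.004, -0.13, 0.263, 0.06, 0, -0.003, 0.004, -0.13, 0.263, 0.06, 0, -0.003, 0.004, -0.132, 0.263, 0.12, 0, -0.003, 0.004, -0.132, 0.263, 0.18, 0, -0.003, 0.004, -0.132, 0.263, 0.22, 0, -0.003, 0.004, -0.132, 0.263, 0.236, 0, -0.003, 0.004, -0.132, 0.263, 0.243, 0, -0.003, 0.004, -0.132, 0.263, 0.247, 0, -0.003, 0.004, -0.132, 0.263, 0.25, 0, -0.003, 0.004, -0.132, 0.263, 0.25, 0, -0.003, 0.004]
}}

```text
t: 17.95
tool_pos: [0.5149, -0.1832, 0.0852]
tool_rot: [-3.122, -0.303, 0.025]
contact_force: [-24.1, 10.5, 38.0]
opening: 0.0111
grip_force: 38.2
```

```bash
python3 -c "
from h import *
from station import ctrl
o=ctrl.get_obs();go(o)"
```

```text
at [ 514.9 -183.2   85.2] yaw 11.1 F [-24.13  10.46  37.98] open 0.0111 t 17.95
```

Request:
{"op": "apply_moves", "data": {
  "rows": [0, 0, -0.004, 0, 0, 0, 0, 0, -0.004, 0, 0, 0]
}}

```text
t: 18.15
tool_pos: [0.5171, -0.1845, 0.0853]
tool_rot: [3.125, 0.302, -0.009]
contact_force: [-4.5, 1.9, 12.2]
opening: 0.0111
grip_force: 34.9
```

Request:
{"op": "apply_moves", "data": {
  "rows": [0, 0, 0, 0, 0, 0, 0, 0, 0, 0, 0, 0, 0, 0, 0, 0, 0, 0, 0, 0, -0.05, 0, 0, 0, 0, 0, -0.13, 0, 0, 0, 0, 0, -0.2, 0, 0, 0, 0, 0, -0.2, 0, 0, 0],
  "grip": 0.92
}}

```text
t: 18.85
tool_pos: [0.52, -0.186, 0.2098]
tool_rot: [3.119, 0.3, 0.005]
contact_force: [1.2, -0.6, 0.4]
opening: 0.0784
grip_force: 0.0
```

```bash
python3 -c "
from h import *
from station import ctrl
o=ctrl.get_obs();go(o,(563.5,-14.2,220,101.4))"
```

```text
at [ 520.  -186.   209.8] yaw 11.0 F [ 1.18 -0.65  0.38] open 0.0784 t 18.85
(563.5, -14.2, 220, 101.4) [0.1259, -0.2672, -0.0189, 0.0054, 0.0027, -1.0044] rows 3.6
```

Request:
{"op": "apply_moves", "data": {
  "rows": [0.126, -0.267, -0.019, 0.005, 0.003, -1, 0.126, -0.267, -0.019, 0.005, 0.003, -1, 0.126, -0.267, -0.019, 0.005, 0.003, -1, 0.126, -0.267, -0.019, 0.005, 0.003, -1, 0.126, -0.267, -0.019, 0.005, 0.003, -1, 0.126, -0.267, -0.019, 0.005, 0.003, -1, 0.126, -0.267, -0.019, 0.005, 0.003, -1, 0.126, -0.267, -0.019, 0.005, 0.003, -1, 0.126, -0.267, -0.019, 0.005, 0.003, -1, 0.126, -0.267, -0.019, 0.005, 0.003, -1, 0.126, -0.267, -0.019, 0.005, 0.003, -1, 0.126, -0.267, -0.019, 0.005, 0.003, -1]
}}

```text
t: 20.05
tool_pos: [0.56, -0.0126, 0.2118]
tool_rot: [-1.99, -2.413, 0.005]
contact_force: [0.3, 0.4, 0.3]
opening: 0.0785
grip_force: 0.0
```

```bash
sed -i 's/^go(o.*/for a,c,B in blobs((d>0)\&(cloud(d,cm,wristT(o,cm))[...,2]>.030)\&(cloud(d,cm,wristT(o,cm))[...,2]<.041)\&(abs(Q[...,0])<70)\&(abs(Q[...,1])<90)\&(Q[...,2]>90),cloud(d,cm,wristT(o,cm)),200): print(a,np.round(c),*rect(B),np.median(B[:,2]))\ngo(o,(563.5,-14.2,150,101.4),(563.5,-14.2,78,101.4))/' tips.py; python3 tips.py; python3 look.py
```

```text
-1 [(20, 236), (24, 506), (28, 423), (32, 454), (36, 401), (40, 391), (44, 345), (48, 317), (52, 264), (56, 188), (60, 43), (160, 46), (164, 208), (168, 53), (172, 1132), (176, 448), (180, 47), (184, 47), (188, 43), (192, 37)]
[53.98258019 59.11966287 62.52188129] [38.83709295 49.34124335]
1 [(20, 262), (24, 476), (28, 420), (32, 453), (36, 407), (40, 385), (44, 347), (48, 314), (52, 258), (56, 188), (60, 47), (172, 1641), (176, 241), (184, 2), (188, 1), (192, 1)]
[53.80426285 59.07907697 62.14194051] [39.15031515 49.48080298]
547 [279. 169.] [557.6  14.8] [130.7   1.4] 11.2 0.035861351642769324
1427 [280. 231.] [563.4 -16.1] [125.1  51.3] 11.4 0.03550076241965361
4736 [277. 207.] [562.2 -14.2] [66.1 40.1] 7.8 0.03634330827523606
at [560.  -12.6 211.8] yaw 101.0 F [0.31 0.41 0.33] open 0.0785 t 20.05
(563.5, -14.2, 150, 101.4) [-0.0046, 0.0065, 0.1029, -0.0072, -0.0056, -0.0046] rows 1.2
(563.5, -14.2, 78, 101.4) [-0.0057, 0.0078, 0.2229, -0.0072, -0.0056, -0.0046] rows 2.7
0.046 9639 [282.  21.] [539.  102.2] [132.7  25.1] 10.8 z [0.052 0.053 0.055]
0.046 569 [434. 163.] [655.8  39.8] [38.6  8.3] 90.0 z [0.047 0.053 0.06 ]
0.046 3021 [281. 211.] [563.  -14.3] [132.2  60.1] 11.2 z [0.046 0.048 0.049]
0.064 531 [446. 167.] [655.7  39.8] [38.5  8.4] 89.8 z [0.065 0.07  0.075]
```

View pics/wt.png

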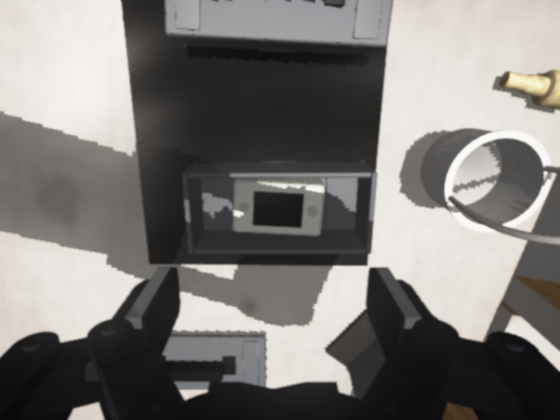

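The open box shows the white cartridge centred at (278,207) px, turned about 3° from the box. I descend and grip it end to end.

Request:
{"op": "apply_moves", "data": {
  "rows": [-0.005, 0.005, 0.08, -0.007, -0.006, 0.03, -0.005, 0.005, 0.12, -0.007, -0.006, 0.03, -0.005, 0.0055, 0.16, -0.007, -0.006, 0.03, -0.005, 0.0055, 0.19, -0.007, -0.006, 0.03, -0.005, 0.0055, 0.21, -0.007, -0.006, 0.03, -0.005, 0.0055, 0.222, -0.007, -0.006, 0.03, -0.005, 0.0055, 0.222, -0.007, -0.006, 0.03]
}}

```text
t: 20.85
tool_pos: [0.5622, -0.0142, 0.0789]
tool_rot: [2.055, 2.376, -0.002]
contact_force: [0.2, -0.4, -0.4]
opening: 0.0783
grip_force: 0.0
```

Request:
{"op": "apply_moves", "data": {
  "rows": [0, 0, 0, 0, 0, 0, 0, 0, 0, 0, 0, 0, 0, 0, 0, 0, 0, 0, 0, 0, 0, 0, 0, 0, 0, 0, 0, 0, 0, 0],
  "grip": 0,
  "grip_force": 60
}}

```text
t: 21.35
tool_pos: [0.5635, -0.0144, 0.081]
tool_rot: [2.053, 2.374, 0.001]
contact_force: [0.6, -0.3, 5.5]
opening: 0.0647
grip_force: 71.9
```

Gripped; I lift it slowly.

Request:
{"op": "apply_moves", "data": {
  "rows": [0, 0, -0.015, 0, 0, 0, 0, 0, -0.035, 0, 0, 0, 0, 0, -0.065, 0, 0, 0, 0, 0, -0.1, 0, 0, 0, 0, 0, -0.14, 0, 0, 0, 0, 0, -0.16, 0, 0, 0, 0, 0, -0.16, 0, 0, 0]
}}

```text
t: 22.05
tool_pos: [0.5635, -0.0142, 0.178]
tool_rot: [2.051, 2.372, 0.003]
contact_force: [0.1, 0.8, -4.5]
opening: 0.0646
grip_force: 70.8
```

```bash
python3 -c "
from h import *
from station import ctrl
o=ctrl.get_obs();go(o,(400,-180,165,80),(400,-180,79,80))"
```

```text
at [563.5 -14.2 178. ] yaw 98.3 F [ 0.1   0.82 -4.5 ] open 0.0646 t 22.05
(400, -180, 165, 80) [-0.2341, -0.3097, 0.0207, 0.0035, 0.0012, 0.2033] rows 4.7
(400, -180, 79, 80) [-0.2337, -0.3104, 0.164, 0.0035, 0.0012, 0.2033] rows 5.1
```

Request:
{"op": "apply_moves", "data": {
  "rows": [-0.035, -0.058, 0.005, 0, 0, 0.03, -0.08, -0.13, 0.01, 0, 0, 0.08, -0.125, -0.206, 0.015, 0, 0, 0.13, -0.17, -0.28, 0.02, 0, 0, 0.18, -0.2, -0.33, 0.02, 0, 0, 0.203, -0.211, -0.349, 0.02, 0, 0, 0.203, -0.211, -0.349, 0.04, 0.002, 0, 0.203, -0.211, -0.349, 0.08, 0.002, 0, 0.203, -0.211, -0.349, 0.12, 0.002, 0, 0.203, -0.211, -0.349, 0.145, 0.002, 0, 0.203, -0.211, -0.349, 0.157, 0.002, 0, 0.203, -0.211, -0.349, 0.164, 0.002, 0, 0.203, -0.211, -0.349, 0.168, 0.002, 0, 0.203, -0.211, -0.349, 0.17, 0.002, 0, 0.203]
}}

```text
t: 23.45
tool_pos: [0.3741, -0.1694, 0.075]
tool_rot: [-2.403, -2.019, 0.004]
contact_force: [-9.4, 6.4, 13.7]
opening: 0.0649
grip_force: 73.4
```

```bash
python3 -c "
from h import *
from station import ctrl
o=ctrl.get_obs();go(o,(375,-170,74,80))"
```

```text
at [ 374.1 -169.4   75. ] yaw 80.1 F [-9.38  6.37 13.73] open 0.0649 t 23.45
(375, -170, 74, 80) [-0.0006, 0.0017, 0.0016, -0.0023, 0.0002, 0.0008] rows 0.0
```

Request:
{"op": "apply_moves", "data": {
  "rows": [0, 0, 0, 0, 0, 0, 0, 0, 0, 0, 0, 0, 0, 0, 0, 0, 0, 0, 0, 0, -0.03, 0, 0, 0, 0, 0, -0.08, 0, 0, 0, 0, 0, -0.16, 0, 0, 0.1, 0, 0, -0.21, 0, 0, 1, 0, 0, -0.21, 0, 0, 1, 0, 0, -0.21, 0, 0, 1, 0, 0, -0.21, 0, 0, 1, 0, 0, -0.21, 0, 0, 1, 0, 0, -0.21, 0, 0, 1, 0, 0, -0.21, 0, 0, 1, 0, 0, -0.21, 0, 0, 1, 0, 0, -0.21, 0, 0, 1, 0, 0, -0.21, 0, 0, 1, 0, 0, -0.21, 0, 0, 1, 0, 0, -0.21, 0, 0, 1],
  "grip": 0.95
}}

```text
t: 25.25
tool_pos: [0.3741, -0.1697, 0.2001]
tool_rot: [3.128, -0.271, -0.002]
contact_force: [-0.5, 0.3, -0.5]
opening: 0.0809
grip_force: 0.0
```

```bash
cat > l3.py <<'E'
from h import *
from station import ctrl
o=ctrl.get_obs();cm=ctrl.camera_model("wrist");im,d=ctrl.get_image("wrist");cv2.imwrite("pics/wc.png",im)
P=cloud(d,cm,wristT(o,cm));Q=cloud(d,cm,cm["tool_from_camera"])
for lo,hi in((.024,.036),(.006,.016)):
    for a,c,B in blobs((d>0)&(P[...,2]>lo)&(P[...,2]<hi)&(Q[...,2]>.09),P,300): print(a,np.round(c),*rect(B),np.median(B[:,2]))
go(o,(374,-169.5,78,-10))
E
python3 l3.py
```

```text
782 [37. 35.] [503.9 -39.7] [50.5 21.3] -49.6 0.030475638244697706
514 [267.  12.] [ 498.4 -188.5] [17.1 12. ] 11.2 0.026995541704254222
4941 [271. 203.] [ 375.1 -169.2] [65.5 40. ] -10.0 0.030317536661266492
1175 [474. 227.] [ 331.5 -312.5] [55.3 12.7] -19.2 0.026693923365394223
655 [10. 21.] [526.7 -16.7] [23.6 21.9] -78.4 0.007079037997010373
693 [46. 43.] [502.3 -32.5] [66.5 26.2] -53.3 0.01145617661526116
7621 [274.  45.] [ 486.  -190.9] [67.5 60. ] 11.0 0.01158912202621215
1717 [522.  32.] [ 461.6 -360.6] [47.4 33.6] 80.3 0.00700653920163713
10753 [464. 211.] [ 331.3 -312.7] [131.6  60.8] -18.8 0.011289549994605463
at [ 374.1 -169.7  200.1] yaw -9.9 F [-0.46  0.32 -0.49] open 0.0809 t 25.25
(374, -169.5, 78, -10) [-0.0, -0.0007, 0.2034, 0.0013, 0.0005, 0.0013] rows 2.4
```

View pics/wc.png

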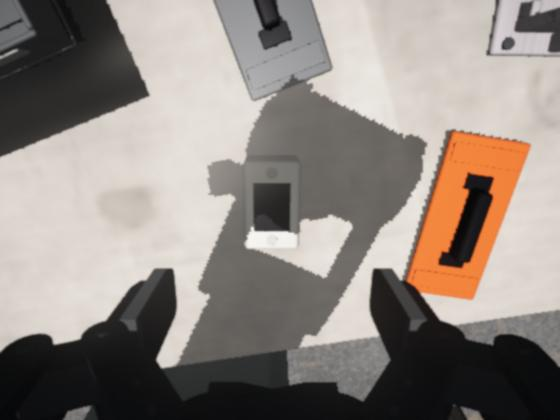

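The cartridge lies flat at (271,203) px, and the lid and the decoy are clear of it. I take it across its width.

Request:
{"op": "apply_moves", "data": {
  "rows": [0.0015, -0.001, 0.06, 0, 0, 0.001, 0.0015, -0.001, 0.12, 0, 0, 0.001, 0.0015, -0.001, 0.17, 0, 0, 0.001, 0.0015, -0.001, 0.195, 0, 0, 0.001, 0.0015, -0.001, 0.205, 0, 0, 0.001, 0.0015, -0.001, 0.205, 0, 0, 0.001]
}}

```text
t: 25.9
tool_pos: [0.3744, -0.1691, 0.0762]
tool_rot: [3.129, -0.275, -0.005]
contact_force: [0.2, 1.1, 0.1]
opening: 0.0809
grip_force: 0.0
```

Request:
{"op": "apply_moves", "data": {
  "rows": [0, 0, 0, 0, 0, 0, 0, 0, 0, 0, 0, 0, 0, 0, 0, 0, 0, 0, 0, 0, 0, 0, 0, 0, 0, 0, 0, 0, 0, 0, 0, 0, 0, 0, 0, 0, 0, 0, 0, 0, 0, 0],
  "grip": 0,
  "grip_force": 60
}}

```text
t: 26.6
tool_pos: [0.3757, -0.1697, 0.0781]
tool_rot: [3.127, -0.275, 0.001]
contact_force: [0.2, 2.2, 6.4]
opening: 0.0388
grip_force: 63.5
```

Request:
{"op": "apply_moves", "data": {
  "rows": [0, 0, -0.015, 0, 0, 0, 0, 0, -0.035, 0, 0, 0, 0, 0, -0.065, 0, 0, 0, 0, 0, -0.1, 0, 0, 0, 0, 0, -0.14, 0, 0, 0, 0, 0, -0.16, 0, 0, 0, 0, 0, -0.16, 0, 0, 0, 0, 0, -0.16, 0, 0, 0]
}}

```text
t: 27.4
tool_pos: [0.3744, -0.1689, 0.172]
tool_rot: [3.128, -0.276, -0.004]
contact_force: [0.4, -0.4, -5.4]
opening: 0.0389
grip_force: 62.3
```

```bash
sed -i 's/^go(o.*/print(np.round([np.percentile(Q[(d>0)\&(P[...,2]>.03)\&(abs(Q[...,1])<.015)\&(Q[...,2]>.03)\&(Q[...,2]<.12)\&(abs(Q[...,0])<.06)][:,i],[1,50,99]) for i in range(3)],4))\ngo(o,(499,-386.2,177,-10.4),(499,-386.2,83,-10.4))/' l3.py; python3 l3.py
```

```text
686 [15. 24.] [507.  -50.1] [28.1 14.4] -38.8 0.02985617095085419
360 [269.   8.] [ 493.6 -188.1] [13.7  8.9] 78.8 0.026737812055951105
1466 [498. 241.] [ 331.5 -312.4] [55.6 13.1] -18.6 0.0266516343624294
673 [30. 33.] [504.8 -42.9] [43.6 19.4] -48.0 0.011338764861680839
8655 [277.  44.] [ 482.7 -191.7] [60.9 60.2] 10.9 0.011634628122050156
1163 [542.  24.] [ 460.3 -348.4] [26.5 24.3] -9.8 0.0069051797529787184
13137 [486. 223.] [ 331.  -312.7] [132.2  61.1] -18.8 0.011279474514306054
[[-0.0316  0.008   0.0321]
 [-0.0147  0.      0.0147]
 [ 0.0464  0.0478  0.0718]]
at [ 374.4 -168.9  172. ] yaw -10.1 F [ 0.37 -0.43 -5.43] open 0.0389 t 27.4
(499, -386.2, 177, -10.4) [0.2677, 0.3203, -0.0086, 0.0008, 0.0016, 0.0037] rows 5.0
(499, -386.2, 83, -10.4) [0.2681, 0.3201, 0.148, 0.0008, 0.0016, 0.0037] rows 5.3
```

Request:
{"op": "apply_moves", "data": {
  "rows": [0.035, 0.042, -0.005, 0, 0, 0, 0.085, 0.102, -0.005, 0, 0, 0, 0.14, 0.168, -0.005, 0, 0, 0.002, 0.195, 0.233, -0.005, 0, 0, 0.003, 0.24, 0.287, -0.005, 0, 0, 0.004, 0.268, 0.32, 0, 0, 0, 0.004, 0.268, 0.32, 0.015, 0.001, 0.002, 0.004, 0.268, 0.32, 0.03, 0.001, 0.002, 0.004, 0.268, 0.32, 0.03, 0.001, 0.002, 0.004]
}}

```text
t: 28.35
tool_pos: [0.4977, -0.3841, 0.1505]
tool_rot: [-3.124, 0.284, 0.007]
contact_force: [-0.4, 1.3, -6.2]
opening: 0.0389
grip_force: 62.3
```

```bash
cat > l4.py <<'E'
from h import *
from station import ctrl
o=ctrl.get_obs();cm=ctrl.camera_model("wrist");im,d=ctrl.get_image("wrist");cv2.imwrite("pics/wb.png",im)
P=cloud(d,cm,wristT(o,cm));Q=cloud(d,cm,cm["tool_from_camera"])
W=(d>0)&(P[...,0]<.58)&(P[...,0]>.42)&(P[...,1]>-.46)&(P[...,1]<-.31)&(Q[...,2]>.05)
for lo,hi in((.044,.054),(.016,.024),(.003,.010)):
    for a,c,B in blobs(W&(P[...,2]>lo)&(P[...,2]<hi),P,80): print(lo,a,np.round(c),*rect(B),np.median(B[:,2]))
go(o,(499,-386.2,90,-10.4),(499,-386.2,82.5,-10.4))
E
python3 l4.py
```

```text
0.044 2124 [278. 168.] [ 538.1 -393.9] [60.1  8.6] 79.1 0.050011750214635775
0.016 95 [248. 152.] [ 545.1 -378.1] [25.2  0.8] 80.4 0.01977827233855406
0.016 91 [307. 152.] [ 538.9 -411. ] [24.1  0.6] 78.9 0.02043123595909066
0.003 8851 [279. 175.] [ 510.1 -388.4] [93.5 84.3] -10.8 0.006294402692265139
at [ 497.7 -384.1  150.5] yaw -10.4 F [-0.4   1.25 -6.22] open 0.0389 t 28.35
(499, -386.2, 90, -10.4) [0.0032, 0.0036, 0.1007, -0.0028, 0.0032, -0.0001] rows 1.2
(499, -386.2, 82.5, -10.4) [0.0033, 0.0036, 0.1132, -0.0028, 0.0032, -0.0001] rows 1.4
```

View pics/wb.png

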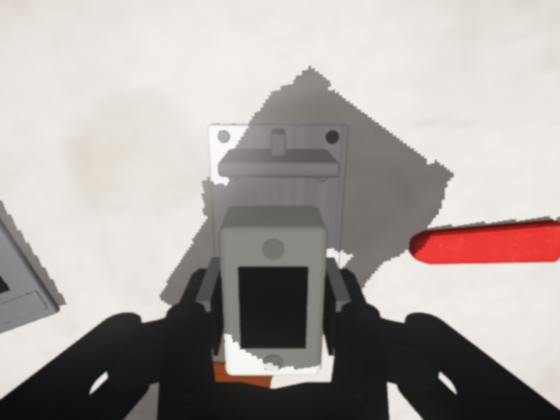

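The held cartridge hovers at (272,290) px with the far bay wall at (278,168). Only 2 mm of correction is needed, and then I lower it.

Request:
{"op": "apply_moves", "data": {
  "rows": [0.003, 0.0035, 0.01, -0.003, 0.003, 0, 0.003, 0.0035, 0.03, -0.003, 0.003, 0, 0.003, 0.0035, 0.04, -0.003, 0.003, 0, 0.003, 0.0035, 0.04, -0.003, 0.003, 0, 0.003, 0.0035, 0.04, -0.003, 0.003, 0]
}}

```text
t: 28.9
tool_pos: [0.5009, -0.3885, 0.1303]
tool_rot: [3.124, -0.285, 0.008]
contact_force: [0.1, -0.2, -4.8]
opening: 0.0388
grip_force: 62.4
```

```bash
python3 -c "
from h import *
from station import ctrl
o=ctrl.get_obs();go(o,(499,-386.3,82.5,-10.4))"
```

```text
at [ 500.9 -388.5  130.3] yaw -10.4 F [ 0.14 -0.17 -4.77] open 0.0388 t 28.9
(499, -386.3, 82.5, -10.4) [-0.0042, -0.0034, 0.0797, 0.0028, -0.0036, -0.0002] rows 1.0
```

Request:
{"op": "apply_moves", "data": {
  "rows": [-0.003, -0.003, 0.01, 0.003, -0.003, 0, -0.003, -0.003, 0.01, 0.003, -0.003, 0, -0.003, -0.003, 0.01, 0.003, -0.003, 0, -0.003, -0.003, 0.01, 0.003, -0.003, 0, -0.003, -0.003, 0.01, 0.003, -0.003, 0, -0.003, -0.003, 0.01, 0.003, -0.003, 0]
}}

```text
t: 29.5
tool_pos: [0.4997, -0.3868, 0.1249]
tool_rot: [3.128, -0.285, 0.003]
contact_force: [-1.5, -0.6, -5.1]
opening: 0.0387
grip_force: 62.4
```

```bash
python3 -c "
from h import *
from station import ctrl
o=ctrl.get_obs();go(o,(499,-386.3,82.5,-10.4));print(o['dq'])"
```

```text
at [ 499.7 -386.8  124.9] yaw -10.4 F [-1.48 -0.6  -5.06] open 0.0387 t 29.5
(499, -386.3, 82.5, -10.4) [-0.0014, -0.0006, 0.0707, 0.0002, -0.0011, -0.0003] rows 0.8
[-6.56677741e-04  3.34301980e-04  2.75735467e-03  6.94716071e-05
  4.44031471e-04 -1.03606244e-03]
```

Request:
{"op": "apply_moves", "data": {
  "rows": [-0.001, -0.001, 0.01, 0, -0.001, 0, -0.001, -0.001, 0.02, 0, -0.001, 0, -0.001, -0.001, 0.03, 0, -0.001, 0, -0.001, -0.001, 0.04, 0, -0.001, 0, -0.001, -0.001, 0.048, 0, -0.001, 0, -0.001, -0.001, 0.055, 0, -0.001, 0, -0.001, -0.001, 0.061, 0, -0.001, 0, -0.001, -0.001, 0.065, 0, -0.001, 0, -0.001, -0.001, 0.068, 0, -0.001, 0, -0.001, -0.001, 0.07, 0, -0.001, 0, -0.001, -0.001, 0.07, 0, -0.001, 0, -0.001, -0.001, 0.07, 0, -0.001, 0]
}}

```text
t: 30.7
tool_pos: [0.4993, -0.3861, 0.0842]
tool_rot: [-3.129, 0.285, 0.001]
contact_force: [-3.3, 4.3, 3.8]
opening: 0.0387
grip_force: 63.3
```

```bash
python3 -c "
from h import *
from station import ctrl
o=ctrl.get_obs();go(o,(499,-386.3,82.5,-10.4))"
```

```text
at [ 499.3 -386.1   84.2] yaw -10.4 F [-3.3   4.31  3.82] open 0.0387 t 30.7
(499, -386.3, 82.5, -10.4) [-0.0005, 0.0005, 0.0028, -0.0, 0.0003, -0.0002] rows 0.0
```

The TCP reads 84 mm: the 78 mm pickup height plus the 6 mm floor. So it is seated, and I release it and retreat.

Request:
{"op": "apply_moves", "data": {
  "rows": [0, 0, 0, 0, 0, 0, 0, 0, 0, 0, 0, 0, 0, 0, 0, 0, 0, 0, 0, 0, 0, 0, 0, 0, 0, 0, -0.02, 0, 0, 0, 0, 0, -0.06, 0, 0, 0, 0, 0, -0.12, 0, 0, 0, 0, 0, -0.2, 0, 0, 0, -0.06, 0, -0.25, 0, 0, 0, -0.1, 0, -0.28, 0, 0, 0, -0.1, 0, -0.28, 0, 0, 0, -0.1, 0, -0.28, 0, 0, 0, -0.1, 0, -0.28, 0, 0, 0],
  "grip": 0.8
}}

```text
t: 32.0
tool_pos: [0.4403, -0.3748, 0.2499]
tool_rot: [-3.128, 0.285, 0.001]
contact_force: [0.1, 0.9, -0.4]
opening: 0.0683
grip_force: 0.0
```

```bash
cat > l5.py <<'E'
from h import *
from station import ctrl
o=ctrl.get_obs();cm=ctrl.camera_model("wrist");im,d=ctrl.get_image("wrist");cv2.imwrite("pics/wf.png",im)
P=cloud(d,cm,wristT(o,cm))
W=(d>0)&(P[...,0]<.58)&(P[...,0]>.42)&(P[...,1]>-.46)&(P[...,1]<-.31)
for lo,hi in((.044,.054),(.030,.040)):
    for a,c,B in blobs(W&(P[...,2]>lo)&(P[...,2]<hi),P,80): print(lo,a,np.round(c),*rect(B),np.percentile(B[:,2],[5,50,95]).round(4))
go(o)
im,d=ctrl.get_image("top");P=cloud(d,ctrl.camera_model("top"));z=P[...,2]
W=(d>0)&(P[...,0]>.35)&(P[...,0]<.66)&(P[...,1]<.36)&(P[...,1]>-.3)
for a,c,Q in blobs(W&(z>.040)&(z<.058),P,60): print(a,np.round(c),*rect(Q))
E
python3 l5.py
```

```text
0.044 1033 [273.  60.] [ 538.2 -393.7] [59.7  8.2] 79.5 [0.0483 0.05   0.0514]
0.044 883 [273. 171.] [ 459.6 -379. ] [60.   8.5] 79.4 [0.0452 0.0498 0.0511]
0.03 175 [274.  47.] [ 548.3 -395.6] [10.3  7.4] -10.5 [0.0349 0.0362 0.0372]
0.03 4411 [273. 116.] [ 498.4 -385.8] [65.5 40. ] -10.4 [0.0346 0.0363 0.0377]
0.03 185 [274. 163.] [ 463.9 -379.5] [57.9  1.6] 79.5 [0.031  0.0353 0.0398]
0.03 98 [273. 181.] [ 448.3 -376.9] [8.1 7.4] -10.3 [0.0349 0.0359 0.0369]
at [ 440.3 -374.8  249.9] yaw -10.4 F [ 0.09  0.94 -0.39] open 0.0683 t 32.0
153 [236. 200.] [563.2 -15.4] [134.1  60.2] 11.4
616 [194. 209.] [535.6 122.3] [134.1  61.8] 8.1
587 [156. 229.] [475.2 248.9] [131.4  60.2] 7.8
```

View pics/wf.png

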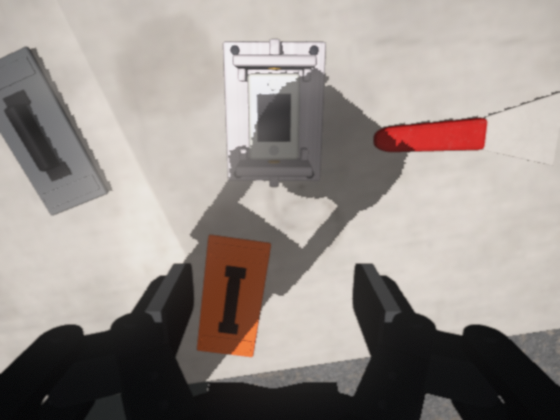

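The cartridge sits centred in the bay at (273,116) px, with its top at 36 mm, so it is fully down. The boxes have moved by no more than about 2 mm, and the knife, the decoy and the lid on the bench lie clear. I hand it in.

```bash
python3 -c "
from station import ctrl
print(ctrl.finish_job())"
```

```text
the job is handed in; nothing more can be done
None
```

I handed the job in at about 32 s: the right box was the heaviest, and its cartridge now sits fully down in the loading bay within 1 mm of centre, with its lid on the bench and the other two boxes closed; no verdict came back.

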